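# Lever a worn copper backing bar out of a weld fixture

## Task

The worn copper backing bar is held snugly in the weld fixture by two spring plungers. Put the cold chisel through the pry slot under the end of the bar and lever that end up past the plungers until it stays standing proud by itself, then lay the chisel down flat on the bench, clear of the fixture. Lift the bar out and lay it flat in the blue tray without dropping it, and leave the red and the yellow welding magnet where they are.

Things in the scene. Friction and masses are not known exactly. Their poses are not given: they have to be found in the camera images.
- chisel_mid (a point): steel cold chisel lying on the bench, 171 mm long, 0.31 kg; point: middle of its length, half-way up (10 mm above its underside). Its y axis runs along the shank: cutting edge at y = -85.5 mm, struck head at +85.5 mm. Grasp the shank across (about 19 mm) from above, 20 to 50 mm from the middle towards the head, gripping firmly (60 N or more); off the bench only the fingertips hold it.
- chisel_edge (a point): middle of the chisel's cutting edge, on its centre line. The blade is a slim wedge, alike above and below: 22 mm wide and 1 mm thick at the edge, 9 mm thick 26 mm behind it, 16 mm thick 51 mm behind it; then a roughly round shank 17 to 20 mm across.
- fixture: steel weld fixture, fixed to the bench on a riser, head 144 (x) x 92 x 115 mm high; origin: centre of its underside. Its x axis runs along the bar, from the pry slot inwards; z is up. The two rails beside the bar, 37 mm to each side of the middle, the slot's cheeks and the far stop have flat tops 115 mm above the bench. Its foot (150 x 120 mm) ends 1 mm inside the pry lip.
- pry_lip (a point): fulcrum: outer top edge of the pry lip, mid-width, 94 mm above the bench; x axis points into the fixture. The slot is 30 mm wide, open above. The lip is 16 mm long; a pocket behind it, 10 mm deeper, ends at x = 44 mm. The seated bar's end is at x = 18 mm, its underside 8 mm above the lip. Enter with the shank 0.15 rad head-up, edge to x = 34 mm, then swing to 0.4 rad head-down, hand tilting along.
- bar_mid (a point): worn copper backing bar, 120 mm long, 14 mm high, 0.47 kg, spatter on top; point: its middle, half-way up; its x axis runs along it away from the pry slot. The upper part is 30 mm wide with upright sides; a foot 36 mm wide, 2.5 mm high runs along underneath. Seated, it stands 1 mm above the rails: too little to grip. Once its end is raised, grip it across 30 mm near that end and lift it straight.
- bar_end (a point): middle of the top edge of the bar's end at the pry slot, 60 mm from its middle. Two greased spring balls in the rails, 14 mm behind this end, bear on the foot and hold it down; about 20 to 30 N upward overcomes them. Raised about 9 mm, they snap in under the foot and this end stays about 9 mm above the rails, the bar sloping 4 degrees. Grip there with the fingertips just over the rails.
- tray: open blue steel tray, 130 x 170 mm outside, walls 3 mm thick and 29 mm high with a rolled rim, inner floor about 3 mm above the bench; too heavy to shift. The origin is the centre of its underside; its long side runs along its own y axis.
- magnet_red: red triangular welding magnet with a bright top, 68 x 90 x 19 mm, lying flat on the bench; to be left alone. Origin at the centre of its underside.
- magnet_yellow: yellow triangular welding magnet with a bright top, 68 x 90 x 19 mm, lying flat on the bench; to be left alone. Origin at the centre of its underside.

How it is judged:
On the way, in this order (a step that is already met when the one before it is completed fails the run):
1. the chisel, and not the fingers, lifts the end of the bar at the pry slot at least 6 mm (z of bar_end in the frame of pry_lip above 0.028 m and contact force between chisel and bar above 0.5 N and contact force between the fingers and bar below 0.1 N).
2. that end stands at least 6 mm proud of its seat by itself, with neither chisel nor fingers touching the bar (z of bar_end in the frame of pry_lip above 0.028 m and contact force between each of chisel, the arm and bar below 0.05 N), for 0.3 s.
At the end, for the whole second after the job is handed in: The bar lies flat on the tray's floor (its middle at most 16 mm above the bench and inside the walls, level to 0.1 rad) and at rest; the chisel lies flat on the bench (its middle at most 16 mm up, level to 0.12 rad), at rest, touching neither fixture nor tray (x of bar_mid in the frame of tray between -0.055 and 0.055 m and y of bar_mid in the frame of tray between -0.075 and 0.075 m and z of bar_mid in the frame of tray below 0.016 m and angle between bar_mid's own x axis and vertical between 1.47 and 1.67 rad and linear speed of each of bar, chisel below 0.02 m/s and height (world z) of chisel_mid below 0.016 m and angle between chisel_mid's own y axis and vertical between 1.45 and 1.69 rad and contact force between chisel and fixture below 0.05 N and contact force between chisel and tray below 0.05 N).
It fails at once if the bar is dropped (moves faster than 1 m/s while nothing holds it) (linear speed of bar above 1 m/s and contact force between the fingers and bar below 0.05 N).
It fails at once if one of the two welding magnets is moved more than 30 mm (distance of any of magnet_red, magnet_yellow from where it was at the start of the episode above 0.03 m).
It also fails if it takes over 72 s, if anything falls off the work surface, if the arm or the gripper's body presses on something with over 40 N, if the wrist force passes 120 N, or if a joint passes its speed limit or range.

## Robot

A 6-joint arm with a two-finger parallel gripper is mounted at the origin on the work surface; the furniture and walls round the work are solid. World frame = base frame: x ahead of the robot, y to its left, z up, the work surface at z = 0. Lengths are in m, angles in rad, forces in N, time in s.
With the tool pointing down it reaches from about 0.375 to 0.975 m from the base axis. Payload 3.8 kg.
Tool frame: the origin (TCP) lies at the very end of the fingers, on their centre line; the grasp point (between the pads) lies 19 mm behind it; z points along the fingers, y is the line along which they close (so a half turn about z gives the same grasp; the last joint's range is limited). The gripper opens to 85 mm and grips with 20 to 120 N. Pads are 22 mm wide; open, the fingers measure 114 mm over their backs; the gripper's body (76 mm by 85 mm) begins 54 mm behind the grasp point. The pads swing forward as they close: fully open they stand 13 mm farther back than shut.
Start: joints at [-1.3, 0.264, 1.604, -0, 1.274, -0.037], TCP at [0.204, -0.643, 0.231] pointing down, gripper open.
Joint ranges: [-2.63, 2.63], [-0.94, 2.18], [0.31, 2.57], [-1.31, 4.45], [0, 2.66], [-2.55, 2.55]. Speed limits (rad/s): [2.57, 2.57, 3.14, 3.14, 3.14, 3.14].

## Interface

Orientations are given as a rotation vector (axis times angle).
In Python, from workcell import monitor, viewer, job gives the robot as it stands. The module is installed in compiled form; this text tells all that it offers.
- The arm moves only by the tool step_arm, never from a script. Its argument "series" is one flat list of numbers, 4 for each row, row after row: the shift along the tool's x, y, z in m, then the turn about the tool's z in rad. A call has 1 to 8 rows; each row is the pose to reach, as a shift and turn from the pose commanded when the call began, along the tool's axes at that moment; what a row does not reach only later rows make up. A row lasts 1/8 s, in which the tool goes at most 62.5 mm and 10.7 degrees, less where a joint would pass 70% of its speed; a pose out of reach is approached as far as the arm can. A call with a gripper value outside its range is refused whole. "gripper" is the opening, from 0 (shut) to 1 (fully open), set as the call begins (left out, the last holds). The fingers move at their own pace and stop on an object; "newtons" is the grip in N (left out, the last holds). Time passes only in rows, so rows that repeat a pose let the fingers close. It gives the time, the measured TCP pose, the force, the opening and the grip force at its end, in the units of the state.
- monitor.read_state(): the state, without advancing time (a new reading comes with each control period).
- viewer.read_camera(name): name is "scene" or "top"; returns a dict with "image" (400x640x3 uint8, red, green, blue), "intrinsics" (3x3 intrinsics, pixels), "distortion" ([k1, k2, p1, p2, k3] as OpenCV has them; the pictures are not rectified), "T" (4x4, takes a point from camera to world coordinates). Camera axes: x right, y up, looking along -z (the intrinsics and any distortion apply to the point x, -y, -z); pixel columns grow to the right and rows downward; lengths in m; the calibration is good to about 2 mm. A picture is of the moment at which its call begins. There is no depth.
- job.finish_job(): hands the job in; it is judged then, once.
Trained networks look in a picture, given as the dict that the camera call returned (one of the last four; its "shot" number tells which), for a name from the list of things; names that differ only in an ending like _2 or _b are one class to them, and where a whole thing is asked for, a point or a joint stands for the part that bears it (a point fixed in the world has none). Each returns a list of dicts, best first, with "score" (0 to 1); they miss things now and then, are a little off and sometimes report something else, mostly with a low value. They report only what shows in the picture. A call takes as long as a camera call.
- viewer.boxes_of(picture, label): "extent" ([centre column, centre row, width, height] in pixels, round what is visible of it).
- viewer.spot_point(picture, label): "point" ([column, row] in pixels: a listed point, or the origin of a listed thing).
The state is a dict: "time": time; "q": joint angles; "joint_vel": joint speeds; "joint_torque": joint torques, N m; "tool_pos": TCP position; "tcp_rot": TCP orientation; "wrist_force": force on the tool from outside, world axes, zero at the start; "torque": the same for the moment, N m; "width": opening from 0.0 (shut) to 1.0 (fully open); "grip_force": force on a finger pad.
Only numpy, scipy, OpenCV 4.12 (cv2) and the standard library are available. Lean on these libraries where they do the work, as an engineer would, in place of code of your own. Each camera call takes 0.05 s, during which the arm holds its last target. There are 200 camera calls.

## Working session

There is one attempt and no reset: what is moved stays moved. The work goes in short steps, Python scripts to look and compute and a tool call to move; the robot and the scene stay as the last step left them, time stands still between calls to the robot, and variables do not carry over. Pictures are saved under pics/ and viewed, at most 10 in all, crops included, and the job is handed in when it is done.

Besides the shell and the picture viewer there is one more tool, called after ">>>" as name(argument=value, ...) on one line, values as JSON. step_arm: Moves the arm, as the interface text tells. Its arguments: {"type":"object","properties":{"series":{"type":"array"},"gripper":{"type":"number"},"newtons":{"type":"number"}},"required":["series"]}

```bash
mkdir -p pics && cat > h.py <<'E'
import numpy as np, cv2
from scipy.spatial.transform import Rotation as R
from workcell import monitor, viewer, job
def ray(p,px):
    K=np.array(p["intrinsics"]);D=np.array(p["distortion"],float);T=np.array(p["T"])
    u=cv2.undistortPoints(np.array([[px]],float),K,D)[0,0]
    return T[:3,3],T[:3,:3]@np.array([u[0],-u[1],-1])
def at(p,px,z):
    o,d=ray(p,px);return o+d*(z-o[2])/d[2]
def proj(p,X):
    K=np.array(p["intrinsics"]);D=np.array(p["distortion"],float);T=np.array(p["T"])
    c=(np.atleast_2d(X)-T[:3,3])@T[:3,:3]; c=c*[1,-1,-1]
    return cv2.projectPoints(c,np.zeros(3),np.zeros(3),K,D)[0][:,0]
def tri(pa,a,pb,b):
    o1,d1=ray(pa,a);o2,d2=ray(pb,b)
    s=np.linalg.lstsq(np.c_[d1,-d2],o2-o1,rcond=None)[0]
    x,y=o1+s[0]*d1,o2+s[1]*d2
    return (x+y)/2,np.linalg.norm(x-y)
def save(p,n,crop=None,f=1):
    im=p["image"][:,:,::-1]
    if crop: im=im[crop[1]:crop[3],crop[0]:crop[2]]
    cv2.imwrite("pics/"+n,cv2.resize(im,None,fx=f,fy=f,interpolation=cv2.INTER_CUBIC))
Z=dict(chisel_mid=.010,chisel_edge=.010,fixture=0,pry_lip=.094,bar_mid=.109,bar_end=.116,tray=0,magnet_red=0,magnet_yellow=0)
E
python3 - <<'E'
from h import *
np.set_printoptions(precision=4,suppress=True)
s=viewer.read_camera("scene");t=viewer.read_camera("top")
save(s,"s0.png");save(t,"t0.png")
for n,z in Z.items():
    a=viewer.spot_point(s,n)[:1];b=viewer.spot_point(t,n)[:1]
    for c,p,r in(("s",s,a),("t",t,b)):
        for k in r: print(n,c,round(k["score"],2),np.array(k["point"]),at(p,k["point"],z))
    if a and b: print("   tri",*tri(s,a[0]["point"],t,b[0]["point"]))
st=monitor.read_state();print(st["time"],st["tool_pos"],R.from_rotvec(st["tcp_rot"]).as_matrix(),st["width"])
print(s["T"][:3,3],t["T"][:3,3])
E
```

```text
chisel_mid s 0.57 [373.3 173.8] [ 0.3686 -0.3125  0.01  ]
chisel_mid t 0.57 [420.5 230.2] [ 0.3585 -0.3044  0.01  ]
   tri [ 0.3612 -0.3013  0.0192] 0.0072523924198434325
chisel_edge s 0.68 [269.1 257.1] [0.5015 0.251  0.01  ]
chisel_edge t 0.69 [394.6 225.1] [ 0.374  -0.2191  0.01  ]
   tri [ 0.5624 -0.1782 -0.3783] 0.37361853550174073
fixture s 0.96 [254.9 295.2] [0.4655 0.3966 0.    ]
fixture t 0.9 [210.5 192.9] [0.4716 0.3879 0.    ]
   tri [ 0.4721  0.3897 -0.0105] 0.002378104899562511
pry_lip s 0.81 [273.8 255.3] [0.4472 0.3075 0.094 ]
pry_lip t 0.82 [226.2 195.4] [0.4501 0.3183 0.094 ]
   tri [0.4458 0.3154 0.1028] 0.0064489787600150745
bar_mid s 0.95 [253.  265.6] [0.4712 0.3815 0.109 ]
bar_mid t 0.95 [202.1 184.8] [0.4798 0.392  0.109 ]
   tri [0.4732 0.388  0.1161] 0.011534470855975384
bar_end s 0.65 [270.5 254.8] [0.4448 0.3283 0.116 ]
bar_end t 0.73 [218.4 193.5] [0.4524 0.3386 0.116 ]
   tri [0.4463 0.3351 0.1231] 0.010491025010671428
tray s 0.93 [345.4 169.9] [ 0.4803 -0.3009  0.    ]
tray t 0.76 [415.9 188.8] [ 0.497  -0.2929  0.    ]
   tri [ 0.4876 -0.2948  0.0034] 0.01826942325378699
magnet_red s 0.78 [261.5 255.6] [0.5319 0.248  0.    ]
magnet_red t 0.29 [221.  196.5] [0.4601 0.3524 0.    ]
   tri [0.4557 0.3363 0.1115] 0.025410638250355822
magnet_yellow s 0.63 [314.5 260. ] [0.3729 0.1899 0.    ]
magnet_yellow t 0.76 [265.7 217. ] [0.3947 0.2023 0.    ]
   tri [0.3824 0.1978 0.0062] 0.024435377308798266
1.0 [ 0.2045 -0.6433  0.2313] [[ 0.953  0.303 -0.   ]
 [ 0.303 -0.953 -0.   ]
 [-0.     0.    -1.   ]] 0.9958073682323154
[-0.102   1.1601  1.1176] [0.2301 0.0502 1.5786]
```

View pics/s0.png

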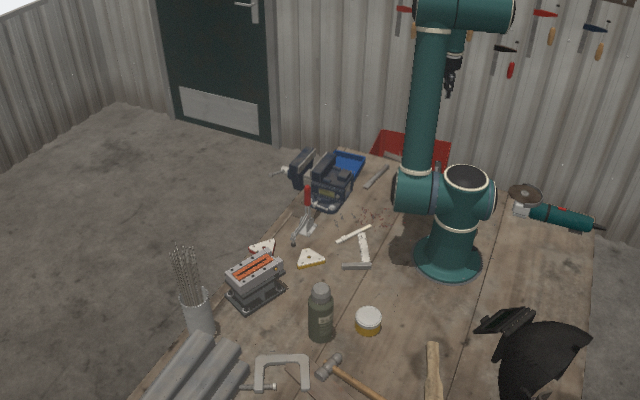

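View pics/t0.png

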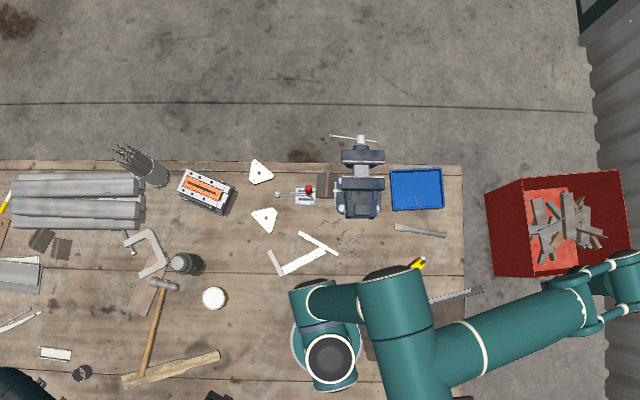

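```bash
python3 - <<'E'
from h import *
s=viewer.read_camera("scene");t=viewer.read_camera("top")
def c(p,b,f): return cv2.resize(p["image"][b[1]:b[3],b[0]:b[2],::-1],None,fx=f,fy=f,interpolation=cv2.INTER_CUBIC)
a=c(t,(170,160,240,220),5.7);b=c(s,(220,240,290,300),5.7)
d=c(t,(385,165,455,245),5.7)[:342];d=c(t,(385,215,455,245),5.7);e=c(s,(355,155,425,195),5.7)
out=np.zeros((600,800,3),np.uint8)
for im,(x,y) in((a,(0,0)),(b,(400,0)),(d,(0,345)),(e,(400,345))): out[y:y+im.shape[0],x:x+im.shape[1]]=im[:600-y,:800-x]
cv2.imwrite("pics/c1.png",out)
E
```

```text
(no output)
```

View pics/c1.png

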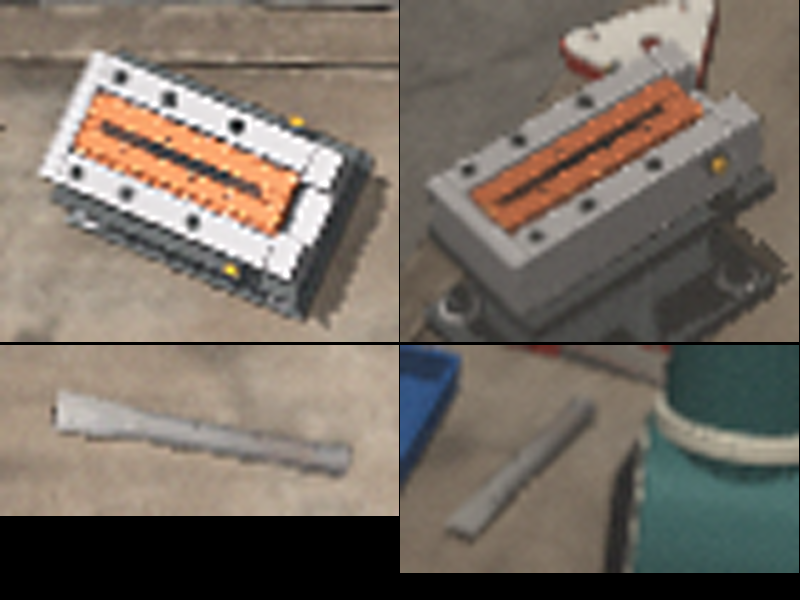

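```bash
cat > fit.py <<'E'
from h import *
from scipy.optimize import least_squares
np.set_printoptions(precision=4,suppress=True)
s=viewer.read_camera("scene");t=viewer.read_camera("top");f=5.7
ct=np.array([170,160])+np.array([[42,178],[100,52],[343,155],[292,278]])/f
cs=np.array([220,240])+np.array([[112,265],[28,185],[272,45],[352,100]])/f
# fixture frame: far-left(+x,?) ; top view left=+y world
L=np.array([[72,46],[72,-46],[-72,-46],[-72,46]])/1000
def pts(v): 
    c,n=np.cos(v[2]),np.sin(v[2]);M=np.array([[c,-n],[n,c]]);return np.c_[L@M.T+v[:2],np.full(4,.115)]
for nm,w in(("t",(1,0)),("s",(0,1)),("both",(1,1))):
    g=lambda v:np.r_[w[0]*(proj(t,pts(v))-ct).ravel(),w[1]*(proj(s,pts(v))-cs).ravel()]
    r=least_squares(g,[.47,.388,1.1]);print(nm,r.x,np.round(r.fun,1))
v=r.x;ax=np.array([np.cos(v[2]),np.sin(v[2])])
print("lip",v[:2]-.072*ax,"axis",ax)
for p,e,h in((t,(394.6,226.4),(446.0,234.8)),(s,(365.5,188.3),(387.5,166))):
    E,H=at(p,e,.010),at(p,h,.010);print("edge",E,"head",H,np.linalg.norm(E-H),"mid",(E+H)/2,np.arctan2(*(H-E)[1::-1]))
E
python3 fit.py
```

```text
t [0.4659 0.3842 1.2022] [-0.5  2.8  1.4 -2.3  1.  -3.3 -1.9  2.7  0.   0.  -0.  -0.  -0.  -0.
  0.   0. ]
s [0.466 0.385 1.184] [-0.   0.   0.  -0.   0.  -0.  -0.   0.   2.5  1.4 -1.8 -3.7 -3.4 -2.9
  2.4  4.7]
both [0.466  0.3846 1.1936] [-0.7  2.5  1.5 -2.5  1.  -3.1 -2.2  2.8  2.9  1.4 -1.7 -3.6 -3.5 -3.
  2.4  4.4]
lip [0.4395 0.3176] axis [0.3683 0.9297]
edge [ 0.3698 -0.2191  0.01  ] head [ 0.3445 -0.389   0.01  ] 0.1717046018388533 mid [ 0.3571 -0.304   0.01  ] -1.7181470770012024
edge [ 0.3618 -0.2137  0.01  ] head [ 0.3371 -0.387   0.01  ] 0.17502567316367748 mid [ 0.3495 -0.3003  0.01  ] -1.7124796279732084
```

```bash
sed -i 's/46\]/37]/g' fit.py && python3 fit.py | head -8
```

```text
t [0.4658 0.3842 1.2007] [ 0.7  0.1  0.2  0.3 -0.1 -0.5 -0.8  0.1  0.  -0.   0.  -0.  -0.  -0.
  0.   0. ]
s [0.4654 0.3854 1.2019] [ 0.   0.  -0.   0.  -0.  -0.  -0.   0.   1.2 -0.2  0.1 -1.3 -1.8 -1.2
  0.4  2.8]
both [0.4657 0.3847 1.2013] [ 0.5  0.1  0.   0.4 -0.3 -0.5 -0.9  0.1  1.2 -0.4  0.2 -1.5 -1.8 -1.4
  0.5  2.6]
lip [0.4397 0.3176] axis [0.3612 0.9325]
edge [ 0.3698 -0.2191  0.01  ] head [ 0.3445 -0.389   0.01  ] 0.1717046018388533 mid [ 0.3571 -0.304   0.01  ] -1.7181470770012024
```

```bash
cat >> h.py <<'E'
def go(x,y,z,yaw):
    st=monitor.read_state();M=R.from_rotvec(st["tcp_rot"]).as_matrix();p=np.array(st["tool_pos"])
    d=M.T@(np.array([x,y,z])-p);y0=np.arctan2(M[1,0],M[0,0])
    print("t",round(st["time"],2),"pos",p.round(4),"yaw",round(y0,3),"-> row",d.round(4),"turn",round((y0-yaw+np.pi)%(2*np.pi)-np.pi,3))
E
python3 -c "
from h import *
go(.3495,-.337,.2,1.427)"
```

```text
t 1.3 pos [ 0.2045 -0.6433  0.2313] yaw 0.308 -> row [ 0.231  -0.248   0.0313] turn -1.119
```

>>> step_arm(series=[0.231,-0.248,0.031,-1.12,0.231,-0.248,0.031,-1.12,0.231,-0.248,0.031,-1.12,0.231,-0.248,0.031,-1.12,0.231,-0.248,0.031,-1.12,0.231,-0.248,0.031,-1.12,0.231,-0.248,0.031,-1.12,0.231,-0.248,0.031,-1.12], gripper=0.55, newtons=60)

```text
time: 2.3
tool_pos: [0.3495, -0.3377, 0.2007]
tcp_rot: [2.376, 2.054, -0.001]
wrist_force: [0.3, -0.1, 0.9]
width: 0.555
grip_force: 0.0
```

>>> step_arm(series=[0,0,0.06,0,0,0,0.12,0,0,0,0.165,0,0,0,0.185,0,0,0,0.196,0,0,0,0.1965,0])

```text
time: 3.05
tool_pos: [0.3491, -0.3377, 0.0035]
tcp_rot: [-2.376, -2.054, 0.0]
wrist_force: [-0.0, 0.8, 0.3]
width: 0.549
grip_force: 0.0
```

>>> step_arm(series=[0,0,0,0,0,0,0,0,0,0,0,0,0,0,0,0,0,0,0,0], gripper=0, newtons=80)

```text
time: 3.68
tool_pos: [0.3505, -0.3381, 0.0054]
tcp_rot: [2.372, 2.055, -0.0]
wrist_force: [-1.4, -0.8, 6.3]
width: 0.206
grip_force: 79.0
```

>>> step_arm(series=[0,0,-0.005,0,0,0,-0.01,0,0,0,-0.015,0,0,0,-0.015,0,0,0,-0.015,0], newtons=20, gripper=0)

```text
time: 4.3
tool_pos: [0.3494, -0.3368, 0.0187]
tcp_rot: [-2.374, -2.057, -0.0]
wrist_force: [-0.0, 0.4, -3.8]
width: 0.203
grip_force: 77.9
```

>>> step_arm(series=[0,0,0,0,0,0,0,0], newtons=80)

```text
time: 4.55
tool_pos: [0.3494, -0.3368, 0.0186]
tcp_rot: [-2.374, -2.057, 0.0]
wrist_force: [0.5, 0.7, -2.2]
width: 0.204
grip_force: 78.3
```

```bash
python3 - <<'E'
from h import *
s=viewer.read_camera("scene");t=viewer.read_camera("top")
a=cv2.resize(s["image"][150:210,340:420,::-1],None,fx=7,fy=7,interpolation=cv2.INTER_CUBIC)
cv2.imwrite("pics/g1.png",a)
st=monitor.read_state();print(st["wrist_force"],st["torque"],st["tool_pos"])
p=np.array(st["tool_pos"]);d=np.array([.144,.99,0])
for tilt in(0,.13):
  m=p+[0,0,.006];e=m+.1205*np.r_[d[:2]*np.cos(tilt),-np.sin(tilt)];h=m-.05*np.r_[d[:2]*np.cos(tilt),-np.sin(tilt)]
  print(tilt,(proj(s,np.array([e,h]))-[340,150])*7)
E
```

```text
[-0.35555021  0.67519246 -4.18257677] [-0.12580859  0.001988    0.01355565] [ 0.34941114 -0.33687912  0.01863304]
0 [[174.36610127 239.52601313]
 [325.99517157  88.78973753]]
0.13 [[173.35472375 262.06079431]
 [326.70988231  79.6016601 ]]
```

View pics/g1.png

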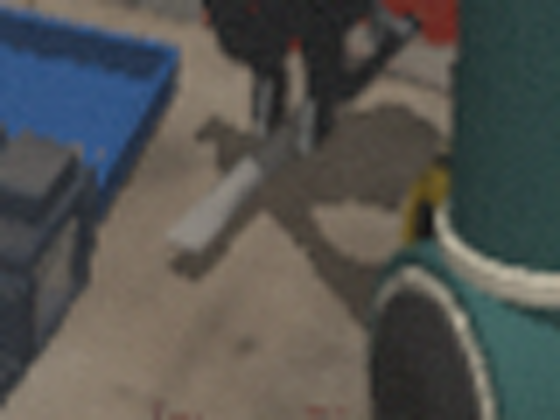

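>>> step_arm(series=[0,0,-0.06,0,0,0,-0.12,0,0,0,-0.18,0,0,0,-0.24,0,0,0,-0.3,0])

```text
time: 5.28
tool_pos: [0.3491, -0.3366, 0.3205]
tcp_rot: [2.374, 2.057, -0.0]
wrist_force: [0.2, -1.0, -2.5]
width: 0.198
grip_force: 79.4
```

```bash
python3 -c "
from h import *
go(.42,-.05,.318,1.3)
go(.391,.191,.318,1.201)"
```

```text
t 5.28 pos [ 0.3491 -0.3366  0.3205] yaw 1.428 -> row [0.2937 0.0293 0.0025] turn 0.128
t 5.28 pos [ 0.3491 -0.3366  0.3205] yaw 1.428 -> row [ 0.5282 -0.0337  0.0025] turn 0.227
```

>>> step_arm(series=[0.059,0.006,0,0.02,0.118,0.012,0,0.05,0.176,0.018,0,0.08,0.235,0.024,0,0.1,0.294,0.029,0,0.128,0.35,0.015,0,0.15,0.4,0,0,0.18,0.45,-0.015,0,0.2])

```text
time: 6.28
tool_pos: [0.398, 0.1122, 0.3186]
tcp_rot: [2.568, 1.809, -0.0]
wrist_force: [0.8, -0.3, -3.5]
width: 0.204
grip_force: 79.4
```

```bash
python3 -c "
from h import *
go(.391,.191,.17,1.201)"
```

```text
t 6.28 pos [0.398  0.1122 0.3186] yaw 1.227 -> row [ 0.0718 -0.0331  0.1486] turn 0.026
```

>>> step_arm(series=[0.06,-0.028,0.04,0.026,0.072,-0.033,0.1,0.026,0.072,-0.033,0.15,0.026,0.072,-0.033,0.19,0.026,0.072,-0.033,0.19,0.026])

```text
time: 6.9
tool_pos: [0.388, 0.1881, 0.1249]
tcp_rot: [-2.589, -1.776, 0.015]
wrist_force: [-0.2, 0.1, -4.0]
width: 0.204
grip_force: 79.4
```

```bash
python3 - <<'E'
from h import *
np.set_printoptions(precision=4,suppress=True)
s=viewer.read_camera("scene");t=viewer.read_camera("top")
st=monitor.read_state();p=np.array(st["tool_pos"]);print(p,R.from_rotvec(st["tcp_rot"]).as_matrix()[:,0])
for n in("chisel_edge","chisel_mid","pry_lip","bar_end"):
  for q,c in((s,"s"),(t,"t")):
    for k in viewer.spot_point(q,n)[:1]: print(n,c,k["score"],np.array(k["point"]),at(q,k["point"],{"chisel_edge":p[2]+.006,"chisel_mid":p[2]+.006}.get(n,Z[n])))
A=cv2.resize(t["image"][165:225,190:270,::-1],None,fx=5,fy=5,interpolation=cv2.INTER_CUBIC)
B=cv2.resize(s["image"][230:290,240:320,::-1],None,fx=5,fy=5,interpolation=cv2.INTER_CUBIC)
cv2.imwrite("pics/i1.png",np.hstack([A,B]))
E
```

```text
[0.3925 0.1897 0.1297] [0.3608 0.9326 0.0004]
chisel_edge s 0.81 [281.5 245.8] [0.4241 0.2995 0.1357]
chisel_edge t 0.16 [414.4 192.8] [ 0.4617 -0.2587  0.1357]
chisel_mid s 0.55 [301.5 232.1] [0.3996 0.223  0.1357]
pry_lip s 0.92 [275.  256.9] [0.4409 0.3116 0.094 ]
pry_lip t 0.93 [225.4 197.6] [0.4432 0.3205 0.094 ]
bar_end s 0.85 [270.8 256.4] [0.4409 0.3335 0.116 ]
bar_end t 0.86 [218.2 195.5] [0.4462 0.3389 0.116 ]
```

View pics/i1.png

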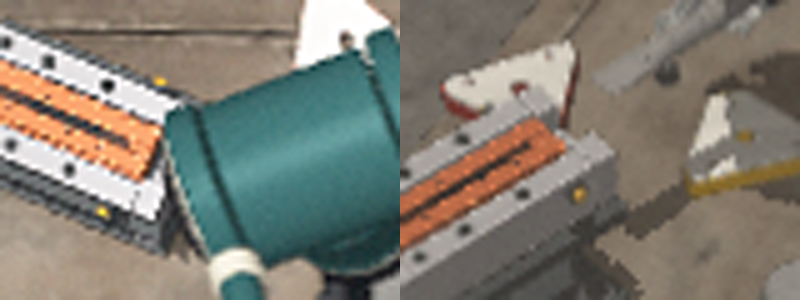

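```bash
python3 - <<'E'
from h import *
np.set_printoptions(precision=4,suppress=True)
st=monitor.read_state();p=np.array(st["tool_pos"]);print(p,st["joint_vel"])
s=viewer.read_camera("scene")
for n in("chisel_edge","chisel_mid"):
    for k in viewer.spot_point(s,n)[:1]: print(n,k["score"],np.array(k["point"]),at(s,k["point"],p[2]+.006))
a=np.array([.361,.9325,0]);n=np.array([-.9325,.361,0]);c=p+[0,0,.006]
lip=np.array([.4397,.3176,.094])
def dr(im,o,f,pts,col):
    q=((proj(s,np.array(pts))-o+.5)*f*16).astype(int); cv2.polylines(im,[q.reshape(-1,1,2)],False,col,1,cv2.LINE_AA,4)
o=np.array([240,205]);f=8
im=cv2.resize(s["image"][205:280,240:340,::-1],None,fx=f,fy=f,interpolation=cv2.INTER_CUBIC)
dr(im,o,f,[c-.05*a,c+.1205*a],(0,0,255));dr(im,o,f,[c+.1205*a-.011*n,c+.1205*a+.011*n],(0,0,255))
up=np.array([0,0,.021])
for l in(-.015,.015): dr(im,o,f,[lip+l*n,lip+l*n+.018*a,lip+l*n+up+.018*a,lip+l*n+up],(0,255,0))
dr(im,o,f,[lip-.015*n,lip+.015*n],(0,255,0))
for l in(-.037,.037): dr(im,o,f,[lip+up+l*n,lip+up+l*n+.144*a],(255,255,0))
dr(im,o,f,[p,p-[0,0,.05]],(255,0,255))
cv2.imwrite("pics/o1.png",im)
E
```

```text
[0.3926 0.1897 0.1298] [ 0.0004  0.0071  0.0061 -0.0019 -0.0023  0.0007]
chisel_edge 0.8 [279.5 248.5] [0.4238 0.3117 0.1358]
chisel_mid 0.67 [254.3 267.4] [0.4492 0.4064 0.1358]
```

View pics/o1.png

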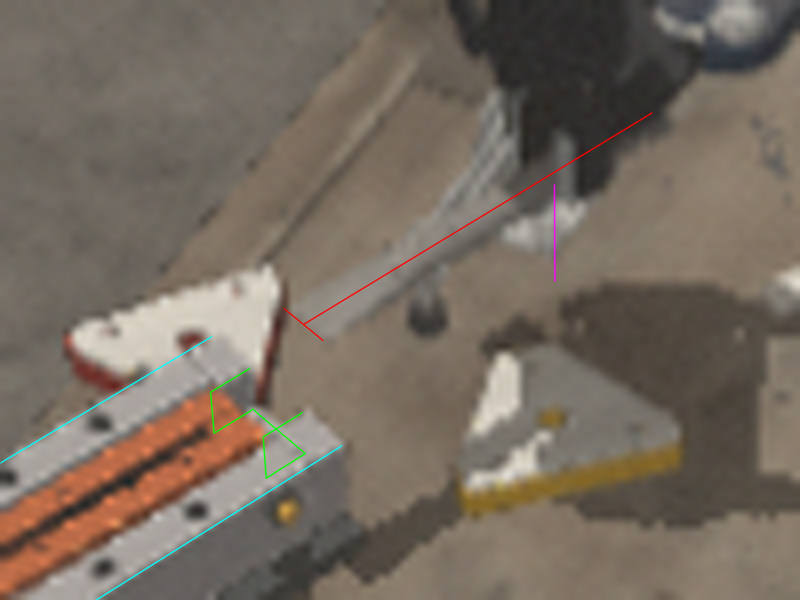

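>>> step_arm(series=[0,-0.002,0.02,0,0,-0.002,0.037,0,0,-0.002,0.037,0,0,-0.002,0.037,0])

```text
time: 8.05
tool_pos: [0.3905, 0.1904, 0.0923]
tcp_rot: [2.591, 1.776, 0.001]
wrist_force: [0.0, -0.5, -3.4]
width: 0.205
grip_force: 79.4
```

```bash
python3 - <<'E'
from h import *
viewer.read_camera("scene");s=viewer.read_camera("scene")
st=monitor.read_state();p=np.array(st["tool_pos"]);print(p,st["wrist_force"])
lip=np.array([.4397,.3176,.094]);a=np.array([.361,.9325,0]);n=np.array([-.9325,.361,0]);print((p-lip)@a,(p-lip)@n)
for q in("chisel_edge","pry_lip"):
    for k in viewer.spot_point(s,q)[:1]: print(q,k["score"],np.array(k["point"]),at(s,k["point"],.098 if q[0]=="c" else .094))
print(proj(s,np.array([p+[0,0,.006]+.1205*a,lip])))
E
```

```text
[0.39086149 0.19055211 0.09269603] [ 0.46624403  0.46817213 -2.89496362]
-0.1361028591383132 -0.0003223825426335925
chisel_edge 0.79 [281.2 256.7] [0.42311991 0.30613389 0.098     ]
pry_lip 0.98 [276.1 256.9] [0.43800935 0.31013574 0.094     ]
[[278.34828407 254.57510163]
 [274.31339559 258.36506233]]
```

>>> step_arm(series=[0.008,0,0,0,0.014,0,0,0,0.02,0,0,0,0.024,0,0,0,0.024,0,0,0])

```text
time: 8.88
tool_pos: [0.3949, 0.2072, 0.0894]
tcp_rot: [2.586, 1.776, -0.023]
wrist_force: [-3.3, -20.3, 0.3]
width: 0.202
grip_force: 80.3
```

```bash
cat > st.py <<'E'
from h import *
st=monitor.read_state();p=np.array(st["tool_pos"])
lip=np.array([.4397,.3176,.094]);a=np.array([.361,.9325,0]);n=np.array([-.9325,.361,0])
f=np.array(st["wrist_force"]);m=np.array(st["torque"])
print(round(st["time"],2),"along %.4f lat %.4f z %.4f"%((p-lip)@a,(p-lip)@n,p[2]),"F a,n,z",(f@a).round(1),(f@n).round(1),f[2].round(1),"M",(m@n).round(3),st["width"],st["grip_force"])
E
python3 - <<'E'
exec(open("st.py").read())
s=viewer.read_camera("scene")
o=np.array([250,225]);im=cv2.resize(s["image"][225:275,250:310,::-1],None,fx=10,fy=10,interpolation=cv2.INTER_CUBIC)
c=p+[0,0,.006]
for pts,col in(([c,c+.1205*a],(0,0,255)),([c+.1205*a-.011*n,c+.1205*a+.011*n],(0,0,255)),([lip-.015*n,lip+.015*n],(0,255,0))):
    q=((proj(s,np.array(pts))-o+.5)*160).astype(int); cv2.polylines(im,[q.reshape(-1,1,2)],False,col,1,cv2.LINE_AA,4)
cv2.imwrite("pics/o2.png",im)
E
```

```text
8.88 along -0.1191 lat 0.0019 z 0.0894 F a,n,z -20.1 -4.3 0.3 M 3.028 0.20236401442504773 80.31774960458279
```

View pics/o2.png

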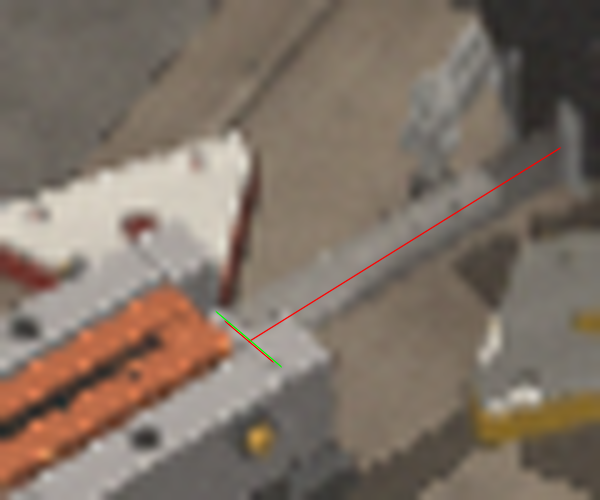

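>>> step_arm(series=[-0.009,0,0,0,-0.009,0,-0.0025,0,-0.009,0,-0.0025,0,-0.003,0,-0.0025,0,0.001,0,-0.0025,0,0.001,0,-0.0025,0])

```text
time: 9.68
tool_pos: [0.3993, 0.2141, 0.0944]
tcp_rot: [-2.591, -1.777, -0.0]
wrist_force: [0.7, -0.3, -2.7]
width: 0.198
grip_force: 79.4
```

```bash
python3 st.py
```

```text
9.68 along -0.1111 lat 0.0003 z 0.0944 F a,n,z -0.1 -0.8 -2.7 M 0.081 0.1978689738721447 79.42503246478736
```

>>> step_arm(series=[0.004,0,0,0,0.008,0,0,0,0.011,0,0,0,0.014,0,0,0,0.014,0,0,0])

```text
time: 10.3
tool_pos: [0.4045, 0.2271, 0.0945]
tcp_rot: [-2.591, -1.776, -0.001]
wrist_force: [0.5, 0.7, -1.8]
width: 0.204
grip_force: 79.6
```

```bash
python3 st.py
```

```text
10.3 along -0.0972 lat 0.0002 z 0.0945 F a,n,z 0.9 -0.2 -1.8 M -0.129 0.20378555003177534 79.60052319802344
```

>>> step_arm(series=[0.003,0,0,0,0.006,0,0,0,0.009,0,0,0,0.011,0,0,0,0.011,0,0,0])

```text
time: 10.92
tool_pos: [0.408, 0.2366, 0.0943]
tcp_rot: [2.591, 1.776, -0.001]
wrist_force: [-2.0, -4.7, 1.3]
width: 0.205
grip_force: 80.0
```

```bash
python3 st.py
```

```text
10.93 along -0.0870 lat 0.0003 z 0.0943 F a,n,z -5.1 0.2 1.3 M 0.507 0.20530719043894416 80.01765517517924
```

>>> step_arm(series=[0,0,0.004,0,0,0,0.008,0,0,0,0.012,0,0.001,0,0.016,0,0.001,0,0.018,0,0.001,0,0.018,0], newtons=60)

```text
time: 11.68
tool_pos: [0.4088, 0.2375, 0.0765]
tcp_rot: [2.591, 1.776, 0.001]
wrist_force: [-0.7, -5.2, 2.5]
width: 0.205
grip_force: 79.6
```

```bash
python3 st.py
```

```text
11.68 along -0.0858 lat -0.0001 z 0.0765 F a,n,z -5.1 -1.2 2.5 M 0.41 0.20536848806792068 79.55607469193637
```

>>> step_arm(series=[0.001,0,0.004,0,0.002,0,0.008,0,0.003,0,0.012,0,0.004,0,0.017,0,0.004,0,0.017,0])

```text
time: 12.3
tool_pos: [0.4097, 0.2408, 0.0589]
tcp_rot: [2.591, 1.776, -0.002]
wrist_force: [-1.4, -6.1, 1.7]
width: 0.204
grip_force: 77.4
```

```bash
python3 - <<'E'
exec(open("st.py").read())
s=viewer.read_camera("scene")
for k in viewer.spot_point(s,"bar_end")[:1]: print(k)
cv2.imwrite("pics/p1.png",cv2.resize(s["image"][220:290,230:310,::-1],None,fx=8,fy=8,interpolation=cv2.INTER_CUBIC))
E
```

```text
12.3 along -0.0824 lat 0.0003 z 0.0589 F a,n,z -6.2 -0.9 1.7 M 0.582 0.2038169041469305 77.42013068986125
{'point': [267.6, 251.2], 'score': 0.71}
```

View pics/p1.png

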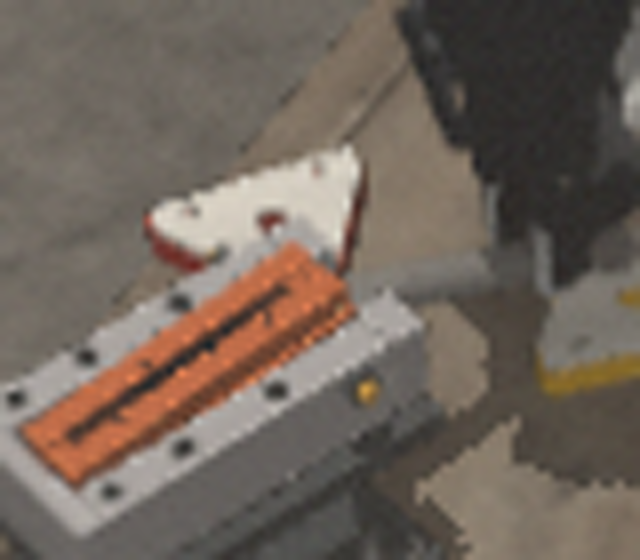

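>>> step_arm(series=[-0.004,0,0.003,0,-0.012,0,0.005,0,-0.022,0,0.007,0,-0.034,0,0.007,0,-0.046,0,0.007,0,-0.06,0,0.007,0,-0.06,0,0.007,0])

```text
time: 13.28
tool_pos: [0.3874, 0.1844, 0.052]
tcp_rot: [-2.592, -1.774, 0.001]
wrist_force: [0.7, 0.8, -3.2]
width: 0.205
grip_force: 76.7
```

```bash
python3 - <<'E'
exec(open("st.py").read())
s=viewer.read_camera("scene")
for k in viewer.spot_point(s,"bar_end")[:1]: print(k)
cv2.imwrite("pics/p2.png",cv2.resize(s["image"][215:290,235:320,::-1],None,fx=7,fy=7,interpolation=cv2.INTER_CUBIC))
E
```

```text
13.28 along -0.1431 lat 0.0007 z 0.0520 F a,n,z 1.0 -0.4 -3.2 M 0.038 0.20509321713663298 76.67185300961137
{'point': [267.4, 252.8], 'score': 0.79}
```

View pics/p2.png

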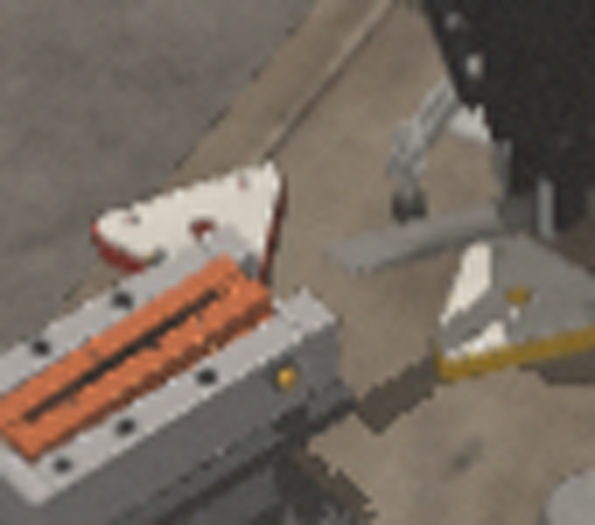

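>>> step_arm(series=[0,0,-0.06,0,0,0,-0.12,0,0,0,-0.18,0,0,0,-0.24,0,0,0,-0.268,0])

```text
time: 14.0
tool_pos: [0.3899, 0.1866, 0.3252]
tcp_rot: [2.59, 1.776, 0.012]
wrist_force: [0.9, -0.1, -3.4]
width: 0.202
grip_force: 76.6
```

```bash
python3 -c "
from h import *
go(.42,-.05,.318,1.3)
go(.3495,-.337,.318,1.428)"
```

```text
t 14.0 pos [0.3899 0.1866 0.3252] yaw 1.202 -> row [-0.2099  0.1132  0.0067] turn -0.098
t 14.0 pos [0.3899 0.1866 0.3252] yaw 1.202 -> row [-0.5031  0.1509  0.0053] turn -0.226
```

>>> step_arm(series=[-0.052,0.028,0,-0.02,-0.105,0.057,0,-0.05,-0.157,0.085,0,-0.07,-0.21,0.113,0,-0.098,-0.27,0.12,0,-0.13,-0.33,0.128,0,-0.16,-0.39,0.136,0,-0.19,-0.45,0.144,0,-0.22])

```text
time: 15.0
tool_pos: [0.36, -0.288, 0.3207]
tcp_rot: [2.378, 2.05, 0.001]
wrist_force: [2.3, 0.4, -3.6]
width: 0.205
grip_force: 76.7
```

>>> step_arm(series=[-0.055,0,0.02,-0.005,-0.055,0,0.08,-0.005,-0.055,0,0.14,-0.005,-0.055,0,0.2,-0.005,-0.055,0,0.25,-0.005,-0.055,0,0.25,-0.005])

```text
time: 15.75
tool_pos: [0.3492, -0.337, 0.0658]
tcp_rot: [-2.367, -2.049, 0.0]
wrist_force: [-0.7, 1.4, -2.4]
width: 0.203
grip_force: 76.7
```

```bash
python3 -c "
from h import *
viewer.read_camera('scene');viewer.read_camera('scene')
go(.3495,-.337,.004,1.428)"
```

```text
t 15.85 pos [ 0.3529 -0.341   0.0711] yaw 1.427 -> row [ 0.0035 -0.004   0.0671] turn -0.001
```

>>> step_arm(series=[0.003,-0.003,0.025,0,0.003,-0.003,0.035,0,0.003,-0.003,0.043,0,0.003,-0.003,0.051,0,0.003,-0.003,0.058,0,0.003,-0.003,0.064,0,0.003,-0.003,0.067,0,0.003,-0.003,0.067,0])

```text
time: 16.85
tool_pos: [0.3514, -0.3376, 0.0052]
tcp_rot: [2.374, 2.054, 0.002]
wrist_force: [1.3, 7.2, 8.6]
width: 0.206
grip_force: 81.2
```

```bash
python3 st.py
```

```text
16.85 along -0.6429 lat -0.1542 z 0.0052 F a,n,z 7.2 1.4 8.6 M -0.565 0.2055781353706964 81.24819695949554
```

Now release, rise a little and up.

>>> step_arm(series=[0,0,0,0,0,0,0,0,0,0,0,0,0,0,0,0,0,0,-0.05,0,0,0,-0.11,0,0,0,-0.17,0,0,0,-0.23,0], gripper=0.5)

```text
time: 17.85
tool_pos: [0.3492, -0.3368, 0.2351]
tcp_rot: [2.376, 2.056, -0.0]
wrist_force: [1.1, -0.3, -0.8]
width: 0.5
grip_force: 0.0
```

```bash
python3 - <<'E'
from h import *
t=viewer.read_camera('top');s=viewer.read_camera("scene");np.set_printoptions(precision=4,suppress=True)
for n,z in(("chisel_edge",.01),("chisel_mid",.01),("tray",0)):
  for q in(s,t):
    for k in viewer.spot_point(q,n)[:1]: print(n,round(k["score"],2),k["point"],at(q,k["point"],z))
  for k in viewer.boxes_of(s,n.replace("_edge","_mid"))[:1]: print(k)
for q in(t,s):
  for n in("bar_end","bar_mid"):
    for k in viewer.spot_point(q,n)[:1]: print(n,k["score"],k["point"],at(q,k["point"],.125 if n=="bar_end" else .1135))
exec(open("st.py").read());go(.42,-.05,.32,1.3)
E
```

```text
chisel_edge 0.73 [364.6, 189.3] [ 0.3626 -0.2066  0.01  ]
chisel_edge 0.49 [393.8, 227.4] [ 0.3664 -0.2165  0.01  ]
{'extent': [375.2, 175.7, 21.6, 22.7], 'score': 0.56}
chisel_mid 0.66 [374.7, 174.6] [ 0.3619 -0.31    0.01  ]
chisel_mid 0.61 [418.6, 230.7] [ 0.3568 -0.2981  0.01  ]
{'extent': [375.2, 175.7, 21.6, 22.7], 'score': 0.56}
tray 0.69 [339.7, 170.7] [ 0.4981 -0.2859  0.    ]
tray 0.93 [415.9, 188.5] [ 0.498 -0.293  0.   ]
{'extent': [349.0, 164.2, 28.0, 28.2], 'score': 0.56}
bar_end 0.97 [216.9, 195.2] [0.4457 0.3412 0.125 ]
bar_mid 0.89 [205.1, 187.6] [0.4705 0.3812 0.1135]
bar_end 0.93 [268.6, 252.7] [0.4489 0.331  0.125 ]
bar_mid 0.76 [253.9, 267.5] [0.4626 0.39   0.1135]
18.6 along -0.6429 lat -0.1521 z 0.2328 F a,n,z -0.3 -1.0 0.1 M -0.015 0.4992478699702703 0.0
t 18.6 pos [ 0.3494 -0.3369  0.2328] yaw 1.427 -> row [ 0.2942  0.0286 -0.0871] turn 0.127
```

```bash
python3 -c "
from h import *
go(.4523,.3502,.32,1.201)"
```

```text
t 18.6 pos [ 0.3494 -0.3369  0.2328] yaw 1.427 -> row [ 0.6948  0.0031 -0.0868] turn 0.226
```

>>> step_arm(series=[0.03,0.003,-0.05,0.02,0.08,0.008,-0.087,0.04,0.14,0.014,-0.087,0.06,0.2,0.02,-0.087,0.08,0.26,0.026,-0.087,0.1,0.32,0.028,-0.087,0.13,0.38,0.024,-0.087,0.16,0.44,0.02,-0.087,0.18], gripper=0.6)

```text
time: 19.6
tool_pos: [0.4324, 0.0975, 0.3205]
tcp_rot: [2.551, 1.833, 0.001]
wrist_force: [0.6, 0.5, 0.2]
width: 0.604
grip_force: 0.0
```

```bash
python3 -c "
from h import *
go(.4523,.3502,.15,1.201)"
```

```text
t 19.6 pos [0.4324 0.0975 0.3205] yaw 1.246 -> row [ 0.2458 -0.062   0.1706] turn 0.045
```

>>> step_arm(series=[0.056,-0.015,0,0.045,0.115,-0.03,0,0.045,0.172,-0.045,0,0.045,0.23,-0.06,0,0.045,0.246,-0.062,0.05,0.045,0.246,-0.062,0.11,0.045,0.246,-0.062,0.16,0.045,0.246,-0.062,0.17,0.045])

```text
time: 20.6
tool_pos: [0.4491, 0.3466, 0.1457]
tcp_rot: [2.591, 1.776, -0.014]
wrist_force: [-0.2, 0.4, 0.6]
width: 0.602
grip_force: 0.0
```

```bash
python3 - <<'E'
from h import *
viewer.read_camera("scene");s=viewer.read_camera("scene")
exec(open("st.py").read());go(.4523,.3502,.1175,1.201)
o=np.array([225,205]);im=cv2.resize(s["image"][205:290,225:320,::-1],None,fx=8,fy=7,interpolation=cv2.INTER_CUBIC)
cv2.imwrite("pics/b1.png",im)
print((proj(s,np.array([p,p-[0,0,.03]]))-o)*[8,7])
E
```

```text
20.7 along 0.0328 lat -0.0001 z 0.1496 F a,n,z 0.2 -0.2 0.3 M 0.027 0.5971068273910659 0.0
t 20.7 pos [0.4517 0.3481 0.1496] yaw 1.202 -> row [ 0.0022 -0.0001  0.0321] turn 0.001
[[313.12181956 315.22551051]
 [318.48181496 368.09509555]]
```

View pics/b1.png

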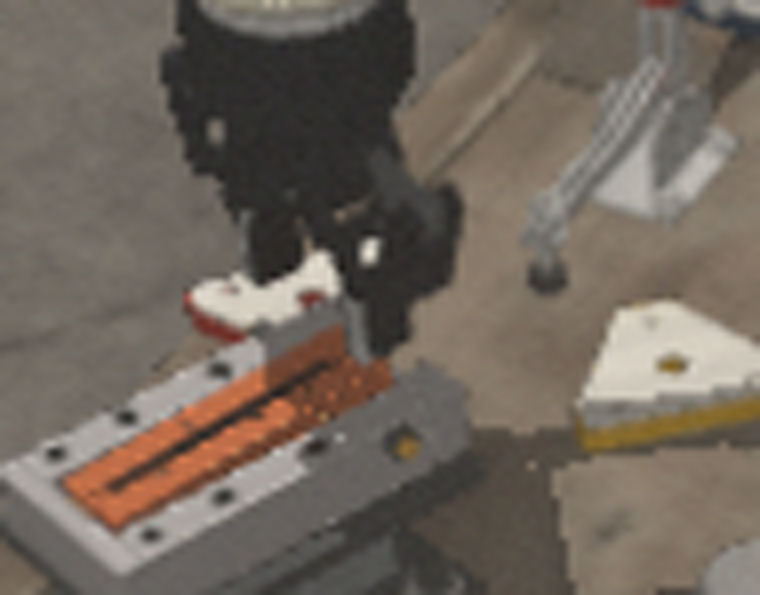

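>>> step_arm(series=[0.002,0,0.015,0,0.002,0,0.028,0,0.002,0,0.033,0,0.002,0,0.033,0])

```text
time: 21.2
tool_pos: [0.4525, 0.3501, 0.1169]
tcp_rot: [-2.591, -1.776, 0.001]
wrist_force: [-0.4, -0.4, 0.3]
width: 0.598
grip_force: 0.0
```

>>> step_arm(series=[0,0,0,0,0,0,0,0,0,0,0,0,0,0,0,0,0,0,0,0], gripper=0, newtons=60)

```text
time: 21.82
tool_pos: [0.4529, 0.3508, 0.1178]
tcp_rot: [-2.591, -1.776, -0.002]
wrist_force: [-2.4, 1.5, 4.3]
width: 0.323
grip_force: 59.2
```

```bash
python3 st.py
```

```text
21.82 along 0.0357 lat -0.0004 z 0.1178 F a,n,z 0.5 2.8 4.3 M -0.122 0.32292984479759507 59.24629658460617
```

>>> step_arm(series=[0,0,0,0,0,0,0,0,0,0,-0.006,0,0,0,-0.012,0,0,0,-0.02,0,0,0,-0.03,0,0,0,-0.04,0,0,0,-0.05,0], newtons=110)

```text
time: 22.82
tool_pos: [0.4529, 0.3503, 0.1682]
tcp_rot: [2.591, 1.776, 0.001]
wrist_force: [0.7, 0.0, -3.2]
width: 0.298
grip_force: 108.9
```

```bash
python3 st.py; python3 - <<'E'
from h import *
s=viewer.read_camera("scene");t=viewer.read_camera("top")
st=monitor.read_state();p=np.array(st["tool_pos"]);a=np.array([.361,.9325,0])
for n in("bar_mid","bar_end"):
  for q in (s,t): print(n,[(k["point"],round(k["score"],2)) for k in viewer.spot_point(q,n)[:1]])
for th in(0,.2,.5,.8): print(th,proj(s,np.array([p+[0,0,.001]+.042*(a*np.cos(th)-[0,0,np.sin(th)])])))
print(viewer.boxes_of(s,"bar_mid")[:1])
E
```

```text
22.82 along 0.0353 lat -0.0005 z 0.1682 F a,n,z 0.3 -0.6 -3.2 M 0.127 0.297629309209374 108.92841160297394
bar_mid [([249.5, 255.6], 0.56)]
bar_mid []
bar_end [([270.0, 235.9], 0.94)]
bar_end [([213.4, 193.6], 0.49)]
0 [[250.26274063 252.34903712]]
0.2 [[250.75749829 254.37118696]]
0.5 [[252.3584059  256.65297833]]
0.8 [[254.8352888  257.87345784]]
[{'extent': [248.3, 257.6, 34.1, 30.7], 'score': 0.82}]
```

>>> step_arm(series=[0,0,-0.02,0,0,0,-0.045,0,0,0,-0.075,0,0,0,-0.105,0,0,0,-0.135,0,0,0,-0.155,0,0,0,-0.155,0])

```text
time: 24.05
tool_pos: [0.4537, 0.351, 0.3251]
tcp_rot: [-2.591, -1.776, -0.008]
wrist_force: [-0.0, 0.1, -4.7]
width: 0.299
grip_force: 109.1
```

```bash
python3 - <<'E'
exec(open("st.py").read())
s=viewer.read_camera("scene")
for n in("bar_mid","bar_end"): print(n,[(k["point"],round(k["score"],2)) for k in viewer.spot_point(s,n)[:1]])
for th in(0,.2,.5,.8): print(th,proj(s,np.array([p+[0,0,.001]+.042*(a*np.cos(th)-[0,0,np.sin(th)]),p+[0,0,.001]-.018*(a*np.cos(th)-[0,0,np.sin(th)])])).ravel())
# orange blob
im=cv2.cvtColor(s["image"],cv2.COLOR_RGB2HSV);m=cv2.inRange(im,(3,110,60),(18,255,255))
k,l,stt,c=cv2.connectedComponentsWithStats(m)
for i in np.argsort(-stt[1:,4])[:4]+1: print(stt[i],c[i])
go(.40,.15,.32,1.201); go(.42,-.05,.32,1.3)
E
```

```text
24.05 along 0.0362 lat -0.0010 z 0.3251 F a,n,z 0.1 0.1 -4.7 M 0.184 0.29857107442068614 109.14523601531982
bar_mid [([248.0, 209.9], 0.9)]
bar_end [([264.7, 194.2], 0.87)]
0 [245.31861023 208.34905694 264.15138894 198.27316546]
0.2 [245.86702464 210.74164214 263.95715951 197.24633343]
0.5 [247.62301371 213.54829426 263.26895777 196.00760916]
0.8 [250.32809528 215.21599547 262.15786922 195.22909572]
[ 369  129   82   42 1312] [411.70198171 146.80716463]
[224 197  46  30 468] [243.45726496 212.27991453]
[533   9  24   8  80] [544.1125  13.125 ]
[595  44   8  16  68] [598.97058824  51.30882353]
t 24.2 pos [0.4521 0.3498 0.3207] yaw 1.202 -> row [-0.2052  0.0235  0.0011] turn 0.001
t 24.2 pos [0.4521 0.3498 0.3207] yaw 1.202 -> row [-0.3845  0.1143  0.0014] turn -0.098
```

>>> step_arm(series=[-0.035,0.01,0,0,-0.085,0.025,0,-0.02,-0.135,0.04,0,-0.04,-0.185,0.055,0,-0.06,-0.235,0.07,0,-0.08,-0.285,0.085,0,-0.1,-0.335,0.1,0,-0.12,-0.384,0.114,0,-0.14])

```text
time: 25.2
tool_pos: [0.4194, -0.0505, 0.3206]
tcp_rot: [-2.459, -1.953, 0.002]
wrist_force: [0.0, 0.3, -3.4]
width: 0.3
grip_force: 109.2
```

```bash
python3 st.py; python3 -c "
from h import *
go(.498,-.335,.32,1.6)"
```

```text
25.2 along -0.3506 lat -0.1140 z 0.3206 F a,n,z 0.3 0.1 -3.4 M 0.168 0.30045512766264176 109.160395860672
t 25.2 pos [ 0.4194 -0.0505  0.3206] yaw 1.343 -> row [-0.2593  0.1409  0.0004] turn -0.257
```

>>> step_arm(series=[-0.03,0.016,0,-0.03,-0.07,0.038,0,-0.07,-0.115,0.062,0,-0.12,-0.16,0.087,0,-0.16,-0.205,0.111,0,-0.21,-0.24,0.13,0,-0.257,-0.259,0.141,0,-0.257,-0.259,0.141,0,-0.257])

```text
time: 26.2
tool_pos: [0.4988, -0.3338, 0.3205]
tcp_rot: [-2.19, -2.248, 0.0]
wrist_force: [0.2, 0.5, -3.4]
width: 0.298
grip_force: 109.2
```

>>> step_arm(series=[0,0,0.03,0,0,0,0.07,0,0,0,0.11,0,0,0,0.15,0,0,0,0.19,0,0,0,0.215,0,0,0,0.225,0,0,0,0.225,0])

```text
time: 27.2
tool_pos: [0.4989, -0.3322, 0.097]
tcp_rot: [-2.189, -2.252, -0.0]
wrist_force: [-0.6, -0.1, -3.9]
width: 0.296
grip_force: 109.2
```

```bash
python3 - <<'E'
from h import *
np.set_printoptions(precision=4,suppress=True)
s=viewer.read_camera("scene");t=viewer.read_camera("top")
exec(open("st.py").read());print(p,f)
for n,z in(("tray",0),("bar_mid",p[2]-.008),("bar_end",p[2])):
  for q in (s,t): print(n,[(k["point"],round(k["score"],2),at(q,k["point"],z)) for k in viewer.spot_point(q,n)[:1]])
im=cv2.cvtColor(t["image"],cv2.COLOR_RGB2HSV);m=cv2.inRange(im,(105,140,60),(125,255,255))[150:230,380:460]
c=np.argwhere(m)[:,::-1].astype(np.float32);print(m.sum()/255,cv2.minAreaRect(c),c.min(0)+[380,150],c.max(0)+[380,150])
for x,y in(c.min(0),c.max(0)): print(at(t,[x+380,y+150],.029))
go(.498,-.335,.012,1.6)
E
```

```text
27.3 along -0.5853 lat -0.2914 z 0.0989 F a,n,z -0.5 -0.5 -4.1 M 0.182 0.3009734489558581 109.25141394138336
[ 0.5001 -0.3335  0.0989] [ 0.2709 -0.6826 -4.1301]
tray [([341.8, 169.4], 0.66, array([ 0.4942, -0.2976,  0.    ]))]
tray [([414.7, 189.6], 0.91, array([ 0.4942, -0.2889,  0.    ]))]
bar_mid [([342.3, 151.1], 0.73, array([ 0.4924, -0.2898,  0.0909]))]
bar_mid [([421.2, 181.8], 0.8, array([ 0.5042, -0.2903,  0.0909]))]
bar_end [([345.3, 138.9], 0.43, array([ 0.5122, -0.3633,  0.0989]))]
bar_end []
1002.0 ((33.204715728759766, 38.70848846435547), (40.1794319152832, 45.34846115112305), 87.51044464111328) [390. 168.] [435. 209.]
[ 0.5595 -0.202   0.029 ]
[ 0.4267 -0.3487  0.029 ]
t 27.6 pos [ 0.4995 -0.3336  0.0982] yaw 1.599 -> row [-0.0013 -0.0017  0.0862] turn -0.001
```

>>> step_arm(series=[0,-0.005,0.02,0,0,-0.005,0.04,0,0,-0.005,0.055,0,0,-0.005,0.065,0,0,-0.005,0.073,0,0,-0.005,0.08,0,0,-0.005,0.084,0,0,-0.005,0.084,0])

```text
time: 28.6
tool_pos: [0.4948, -0.3342, 0.0142]
tcp_rot: [2.189, 2.251, -0.0]
wrist_force: [-1.4, -0.7, 2.0]
width: 0.303
grip_force: 110.2
```

```bash
python3 st.py
```

```text
28.6 along -0.5879 lat -0.2866 z 0.0142 F a,n,z -1.1 1.1 2.0 M 0.098 0.30336798792261566 110.1787805557251
```

>>> step_arm(series=[0,0,0.002,0,0,0,0.004,0,0,0,0.004,0])

```text
time: 28.98
tool_pos: [0.4949, -0.3343, 0.0126]
tcp_rot: [2.189, 2.251, -0.0]
wrist_force: [-5.4, 1.1, 17.2]
width: 0.297
grip_force: 112.2
```

```bash
python3 st.py
```

```text
28.98 along -0.5880 lat -0.2869 z 0.0126 F a,n,z -0.9 5.4 17.2 M -0.05 0.2968605286664663 112.17623591423035
```

Bar sits on the floor (force rising stiffly). Release and rise.

>>> step_arm(series=[0,0,0,0,0,0,0,0,0,0,0,0,0,0,0,0,0,0,-0.03,0,0,0,-0.09,0,0,0,-0.15,0,0,0,-0.21,0], gripper=0.5)

```text
time: 29.98
tool_pos: [0.4938, -0.333, 0.2208]
tcp_rot: [-2.19, -2.252, -0.0]
wrist_force: [-0.3, -0.2, 0.1]
width: 0.498
grip_force: 0.0
```

>>> step_arm(series=[-0.06,0,-0.06,0,-0.12,0,-0.1,0,-0.18,0,-0.1,0,-0.24,0,-0.1,0,-0.28,0,-0.1,0,-0.28,0,-0.1,0])

```text
time: 30.72
tool_pos: [0.5002, -0.6173, 0.3147]
tcp_rot: [-2.192, -2.245, 0.001]
wrist_force: [0.2, 1.0, -0.5]
width: 0.498
grip_force: 0.0
```

```bash
python3 - <<'E'
from h import *
np.set_printoptions(precision=4,suppress=True)
exec(open("st.py").read())
for i in range(1):
  s=viewer.read_camera("scene");t=viewer.read_camera("top")
  for n,z in(("tray",0),("bar_mid",.01),("bar_end",.017),("chisel_mid",.01),("chisel_edge",.01),("magnet_red",0),("magnet_yellow",0)):
    for q in (s,t): print(n,[(k["point"],round(k["score"],2),at(q,k["point"],z)) for k in viewer.spot_point(q,n)[:1]])
im=cv2.cvtColor(t["image"],cv2.COLOR_RGB2HSV);m=cv2.inRange(im,(3,110,60),(18,255,255))[150:230,380:460]
c=np.argwhere(m)[:,::-1]
lo,hi=c.min(0)+[380,150],c.max(0)+[380,150];print(lo,hi,at(t,lo-.5,.017),at(t,hi+.5,.017))
E
```

```text
30.73 along -0.8500 lat -0.3940 z 0.3147 F a,n,z 1.0 0.2 -0.5 M -0.041 0.4983855433584284 0.0
tray [([339.8, 172.3], 0.92, array([ 0.4934, -0.2763,  0.    ]))]
tray [([415.0, 187.7], 0.95, array([ 0.5006, -0.29  ,  0.    ]))]
bar_mid [([341.5, 167.6], 0.46, array([ 0.4949, -0.2952,  0.01  ]))]
bar_mid [([415.6, 186.6], 0.58, array([ 0.5026, -0.2899,  0.01  ]))]
bar_end [([348.5, 156.8], 0.4, array([ 0.4963, -0.3673,  0.017 ]))]
bar_end [([432.1, 187.4], 0.97, array([ 0.4998, -0.3434,  0.017 ]))]
chisel_mid [([310.1, 258.3], 0.73, array([0.3842, 0.1981, 0.01  ]))]
chisel_mid [([417.9, 232.8], 0.75, array([ 0.3499, -0.2957,  0.01  ]))]
chisel_edge [([369.4, 185.8], 0.43, array([ 0.3544, -0.2345,  0.01  ]))]
chisel_edge [([263.9, 217.9], 0.68, array([0.3906, 0.2071, 0.01  ]))]
magnet_red [([261.9, 254.7], 0.57, array([0.5329, 0.2439, 0.    ]))]
magnet_red [([257.9, 176.1], 0.88, array([0.5305, 0.2323, 0.    ]))]
magnet_yellow [([311.7, 260.9], 0.61, array([0.379 , 0.1973, 0.    ]))]
magnet_yellow [([266.4, 216.5], 0.91, array([0.3964, 0.2001, 0.    ]))]
[399 184] [434 194] [ 0.5107 -0.2317  0.017 ] [ 0.4763 -0.351   0.017 ]
```

```bash
python3 -c "
from workcell import job
print(job.finish_job())"
```

```text
the job is handed in; nothing more can be done
None
```

I handed the job in after about 31 s of robot time; no verdict came back. By my last pictures the bar lies flat in the blue tray, the chisel lies flat on the bench clear of the fixture and tray, and neither magnet has moved noticeably.

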